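# Weigh out a lot of scrap padlocks from the stock tray

### The arm

A 7-joint arm with a two-finger parallel gripper is mounted at the origin on the work surface. World frame = base frame: x ahead of the robot, y to its left, z up, the work surface at z = 0. Lengths are in m, angles in rad, forces in N, time in s.
With the tool pointing down it reaches from about 0.425 to 0.95 m from the base axis. Payload 16.7 kg.
Tool frame: the origin (TCP) lies on the centre line of the jaws, within the pads' length; the fingertips stand tip_extent ahead of it and the grasp point (between the pads) lies 6 mm ahead of it (tip_extent is the distance from the TCP to the fingertips, in m); z points along the fingers, y is the line along which they close (so a half turn about z gives the same grasp; the last joint's range is limited). The gripper opens to 94 mm and grips with 3 to 60 N. Pads are 16 mm wide; open, the fingers measure 119 mm over their backs; the gripper's body (75 mm by 177 mm) begins 78 mm behind the grasp point.
Start: joints at [-1.419, 0.426, 0.074, 1.606, -0.034, 1.111, -0.067], TCP at [0.2, 0.645, 0.23] pointing down, gripper open.
Joint ranges: [-2.85, 2.85], [-0.5, 2.14], [-1.23, 1.37], [0.21, 2.46], [-1.02, 4.16], [0.16, 2.05], [-2.73, 2.73]. Speed limits (rad/s): [1.89, 1.89, 2.39, 2.39, 3.01, 3.01, 3.01].

### API

Orientations are given as [roll, pitch, yaw] about the fixed x, y, z axes, in that order (R = Rz(yaw) Ry(pitch) Rx(roll)).
In Python, from cell import state, camera, close_job, regions_of, tip_of, tip_extent gives the robot as it stands.
- The arm moves only by the tool step_arm, never from a script. Its argument "commands" is a list of rows, each a list of 3 entries, a list of its own where there are three numbers: the shift along the world's x, y, z each as a share of 40 cm, from -1 to 1, then the turn, a rotation vector about the world's x, y, z each as a share of 180 degrees, from -1 to 1, then the closure, from 0 (fully open) to 1 (shut). A call has 1 to 8 rows; each row is the pose to reach, as a shift and turn from the pose commanded when the call began, turning the shorter way round; what a row does not reach only later rows make up. A row lasts 1/8 s, in which the tool goes at most 62.5 mm and 10.7 degrees, less where a joint would pass 70% of its speed; a pose out of reach is approached as far as the arm can. A call with a number of a shift or a turn outside -1 to 1 is refused whole. A call with a gripper value outside its range is refused whole. The fingers move at their own pace and stop on an object; "grip_force" is the grip in N (left out, the last holds). Time passes only in rows, so rows that repeat a pose let the fingers close. It gives the time, the measured TCP pose, the force, the opening and the grip force at its end, in the units of the state.
- state(): the state, without advancing time (a new reading comes with each control period).
- camera(name): name is "side" or "top"; returns a dict with "image" (400x640x3 uint8, red, green, blue), "vfov" (degrees; the focal length in pixels is half the picture's height over the tangent of half this angle, whatever the lens; pixels are square), "cx", "cy" (the principal point, pixels), "rvec" (rotation vector, rad) and "tvec" (3), from world to camera coordinates, as OpenCV has them. Camera axes: x right, y down, z forward; pixel columns grow to the right and rows downward; lengths in m; the calibration is good to about 2 mm. A picture is of the moment at which its call begins. There is no depth.
- close_job(): hands the job in; it is judged then, once.
Trained networks look in a picture, given as the dict that the camera call returned (one of the last four; its "shot" number tells which), for a name from the list of things; names that differ only in an ending like _2 or _b are one class to them, and where a whole thing is asked for, a point or a joint stands for the part that bears it (a point fixed in the world has none). Each returns a list of dicts, best first, with "confidence" (0 to 1); they miss things now and then, are a little off and sometimes report something else, mostly with a low value. They report only what shows in the picture. A call takes as long as a camera call. They do not tell look-alikes from the thing itself.
- regions_of(thing, picture): "pixels" (400x640 bool, what is visible of it) and "box" ([left, top, right, bottom] in pixels, round what is visible of it).
- tip_of(thing, picture): "xy" ([column, row] in pixels: a listed point, or the origin of a listed thing).
The state is a dict: "t": time; "qpos": joint angles; "joint_vel": joint speeds; "effort": joint torques, N m; "eef_pos": TCP position; "eef_rot": TCP orientation; "force": force on the tool from outside, world axes, zero at the start; "torque": the same for the moment, N m; "width": finger opening in m; "finger_force": force on a finger pad.
Only numpy, scipy, OpenCV 4.12 (cv2) and the standard library are available. Lean on these libraries where they do the work, as an engineer would, in place of code of your own. Each camera call takes 0.05 s, during which the arm holds its last target. There are 200 camera calls.

### The job

Make up one lot of old brass padlocks for the scrap dealer: draw the tray well out of its housing and move padlocks between tray and pan until the scale's pointer rests in the grey band between the two thick black lines. Every padlock must finish either on the pan or in the tray, and the tray with the rest must then be slid fully home again. Leave the mug, the bottle and the screwdriver alone.

Things in the scene. Friction and masses are not known exactly. Their poses are not given: they have to be found in the camera images.
- tray: Open loose steel tray full of old padlocks, 208 (x) x 282 (y) x 14 mm high, floor 4 mm and walls 4 mm thick, about 0.45 kg. Origin: centre of its underside; x points into the housing, z up. At the start it is fully home in the housing.
- tray_tab (a point): The tray's pull tab: an upright dark plate in the middle of its front (-x) wall, 46 mm long in tray x, 14 mm thick in tray y, from 4 to 60 mm above the tray's underside. This point is 134 mm in front of the tray's origin, 46 mm above its underside, 14 mm below the tab's top edge: pinch it here from above, fingers closing along tray y.
- dock: Low fixed blue tray housing with a guided run-out towards the middle of the counter. Base plate (the tray slides on it) 308 mm wide, 8 mm thick, x = -115 to +295 mm; guides 288 mm apart, 20 mm high. Origin: on the counter, under the tray's middle when that is drawn 180 mm out; x points into the housing. Two 8 mm high stops on the base stop the tray at about x = -5 mm.
- dock_home (a point): Where the tray's origin is when fully home against the back wall: dock x = +180 mm, 8 mm above the counter. The housing's roof (underside 62, top 68 mm above the counter) covers x = -75 to +115 mm from this point, so at home the tray's front wall is 29 mm outside the roof. The tray slides with about 5 to 12 N.
- scale: White fixed spring scale, base 200 x 240 x 45 mm. Origin: on the counter under the middle of the pan. On its +x side stands a 135 mm high, 100 mm wide post whose +x face carries marks: zero line at the top and lower down two thick black lines with a grey band between them, the target. The dark pointer of the pan moves down over them.
- pan (a joint): How far the sprung pan has sunk, in m: 0 empty, 0.065 at its lower stop. It sinks about 5.8 mm for each 100 g and settles in about a second. The grey band between the two black lines is 0.043 to 0.052.
- pan_floor (a point): Middle of the upper face of the pan's floor (where padlocks rest), 120 mm above the counter when empty; x, y along the scale's. The pan is open, inside 200 (x) x 250 (y) mm, with an 8 mm high, 4 mm thick rim. It moves only up and down.
- small0: Small old padlock lying flat: brass block 40 (x) x 38 (y) x 20 mm high, the steel shackle reaching to x = +40 mm; 90 to 165 g (each differs). Origin: middle of the block's underside; x towards the shackle, z up. Grip it across y. Starts on the pan.
- large1: Large old padlock lying flat: brass block 52 (x) x 46 (y) x 26 mm high, the steel shackle reaching to x = +52 mm; 140 to 260 g (each differs). Origin: middle of the block's underside; x towards the shackle, z up. Grip it across y. Starts in the tray. May be absent.
- small1: Small old padlock lying flat: brass block 40 (x) x 38 (y) x 20 mm high, the steel shackle reaching to x = +40 mm; 90 to 165 g (each differs). Origin: middle of the block's underside; x towards the shackle, z up. Grip it across y. Starts in the tray. May be absent.
- large2: Large old padlock lying flat: brass block 52 (x) x 46 (y) x 26 mm high, the steel shackle reaching to x = +52 mm; 140 to 260 g (each differs). Origin: middle of the block's underside; x towards the shackle, z up. Grip it across y. Starts in the tray. May be absent.
- small2: Small old padlock lying flat: brass block 40 (x) x 38 (y) x 20 mm high, the steel shackle reaching to x = +40 mm; 90 to 165 g (each differs). Origin: middle of the block's underside; x towards the shackle, z up. Grip it across y. Starts in the tray. May be absent.
- large3: Large old padlock lying flat: brass block 52 (x) x 46 (y) x 26 mm high, the steel shackle reaching to x = +52 mm; 140 to 260 g (each differs). Origin: middle of the block's underside; x towards the shackle, z up. Grip it across y. Starts in the tray. May be absent.
- small3: Small old padlock lying flat: brass block 40 (x) x 38 (y) x 20 mm high, the steel shackle reaching to x = +40 mm; 90 to 165 g (each differs). Origin: middle of the block's underside; x towards the shackle, z up. Grip it across y. Starts in the tray. May be absent.
- screwdriver: Bystander: 200 mm screwdriver lying on the counter at the side, along its x.
- mug: Bystander: white mug, radius 40 mm, 90 mm high, origin under its centre.
- oil: Bystander: white oil bottle, radius 26 mm, 130 mm high, origin under its centre.
Not all that is in view belongs to the job. What is shaped like the large1 but green is not meant. Leave any purple look-alike of the large2 alone.

How it is judged:
On the way, in this order (a step that is already met when the one before it is completed fails the run):
1. the tray is drawn out of the housing by at least 100 mm (x of tray in the frame of dock below 0.08 m), for 0.2 s.
2. the pointer rests in the band, nothing of the robot touching the pan or its load (value of joint pan between 0.043 and 0.052 m and velocity of joint pan between -0.004 and 0.004 m/s and contact force between each of the arm, the fingers and scale below 0.05 N and contact force between the fingers and small0 below 0.05 N and contact force between the fingers and large1 below 0.05 N and contact force between the fingers and small1 below 0.05 N and contact force between the fingers and large2 below 0.05 N and contact force between the fingers and small2 below 0.05 N and contact force between the fingers and large3 below 0.05 N and contact force between the fingers and small3 below 0.05 N), for 0.4 s.
At the end, for the whole second after the job is handed in: The pan rests sunk by 43 to 52 mm (pointer in the band), every padlock lies on the pan or in the tray, the tray is within 7 mm of fully home, and everything is at rest (value of joint pan between 0.043 and 0.052 m and velocity of joint pan between -0.004 and 0.004 m/s and ((x of small0 in the frame of tray between -0.1 and 0.1 m and y of small0 in the frame of tray between -0.137 and 0.137 m and z of small0 in the frame of tray between -0.002 and 0.05 m) or (x of small0 in the frame of pan_floor between -0.1 and 0.1 m and y of small0 in the frame of pan_floor between -0.125 and 0.125 m and z of small0 in the frame of pan_floor between -0.006 and 0.07 m)) and ((x of large1 in the frame of tray between -0.1 and 0.1 m and y of large1 in the frame of tray between -0.137 and 0.137 m and z of large1 in the frame of tray between -0.002 and 0.05 m) or (x of large1 in the frame of pan_floor between -0.1 and 0.1 m and y of large1 in the frame of pan_floor between -0.125 and 0.125 m and z of large1 in the frame of pan_floor between -0.006 and 0.07 m)) and ((x of small1 in the frame of tray between -0.1 and 0.1 m and y of small1 in the frame of tray between -0.137 and 0.137 m and z of small1 in the frame of tray between -0.002 and 0.05 m) or (x of small1 in the frame of pan_floor between -0.1 and 0.1 m and y of small1 in the frame of pan_floor between -0.125 and 0.125 m and z of small1 in the frame of pan_floor between -0.006 and 0.07 m)) and ((x of large2 in the frame of tray between -0.1 and 0.1 m and y of large2 in the frame of tray between -0.137 and 0.137 m and z of large2 in the frame of tray between -0.002 and 0.05 m) or (x of large2 in the frame of pan_floor between -0.1 and 0.1 m and y of large2 in the frame of pan_floor between -0.125 and 0.125 m and z of large2 in the frame of pan_floor between -0.006 and 0.07 m)) and ((x of small2 in the frame of tray between -0.1 and 0.1 m and y of small2 in the frame of tray between -0.137 and 0.137 m and z of small2 in the frame of tray between -0.002 and 0.05 m) or (x of small2 in the frame of pan_floor between -0.1 and 0.1 m and y of small2 in the frame of pan_floor between -0.125 and 0.125 m and z of small2 in the frame of pan_floor between -0.006 and 0.07 m)) and ((x of large3 in the frame of tray between -0.1 and 0.1 m and y of large3 in the frame of tray between -0.137 and 0.137 m and z of large3 in the frame of tray between -0.002 and 0.05 m) or (x of large3 in the frame of pan_floor between -0.1 and 0.1 m and y of large3 in the frame of pan_floor between -0.125 and 0.125 m and z of large3 in the frame of pan_floor between -0.006 and 0.07 m)) and ((x of small3 in the frame of tray between -0.1 and 0.1 m and y of small3 in the frame of tray between -0.137 and 0.137 m and z of small3 in the frame of tray between -0.002 and 0.05 m) or (x of small3 in the frame of pan_floor between -0.1 and 0.1 m and y of small3 in the frame of pan_floor between -0.125 and 0.125 m and z of small3 in the frame of pan_floor between -0.006 and 0.07 m)) and x of tray in the frame of dock above 0.173 m and linear speed of tray below 0.01 m/s and linear speed of each of small0, large1, small1, large2, small2, large3, small3 below 0.02 m/s); the robot touches nothing.
It fails at once if the mug, the bottle or the screwdriver is shifted by more than 30 mm (distance of any of screwdriver, mug, oil from where it was at the start of the episode above 0.03 m).
Of large1, small1, large2, small2, large3, small3 only 5 to 6 are there at a start; the rules pass over those that are not, and their reading is None.
At some moment in a run one of small0, large1, small1, large2, small2, large3, small3 may be knocked a few centimetres aside while the robot is not near it.
Once in a run the grip may slacken for a moment while it holds something.
It also fails if it takes over 208 s, if anything falls off the work surface, if the arm or the gripper's body presses on something with over 40 N, if the wrist force passes 120 N, or if a joint passes its speed limit or range.

## Working session

There is one attempt and no reset: what is moved stays moved. The work goes in short steps, Python scripts to look and compute and a tool call to move; the robot and the scene stay as the last step left them, time stands still between calls to the robot, and variables do not carry over. Pictures are saved under pics/ and viewed, at most 14 in all, crops included, and the job is handed in when it is done.

Besides the shell and the picture viewer there is one more tool, called after "Request:" as name([rows], argument=value, ...), one row to a line, values as JSON. step_arm: Moves the arm, as the interface text tells. Its arguments: {"type":"object","properties":{"commands":{"type":"array","items":{"type":"array"}},"grip_force":{"type":"number"}},"required":["commands"]}

```bash
ls; mkdir -p pics; cat > h.py <<'E'
import numpy as np, cv2
from cell import *
def cam(n):
    return camera(n)
def P(c):
    f=200/np.tan(np.radians(c["vfov"])/2); h=c["image"].shape[0]; f=h/2/np.tan(np.radians(c["vfov"])/2)
    K=np.array([[f,0,c["cx"]],[0,f,c["cy"]],[0,0,1.]])
    return K,cv2.Rodrigues(np.array(c["rvec"],float))[0],np.array(c["tvec"],float).reshape(3)
def proj(c,X):
    K,R,t=P(c); x=K@(R@np.array(X,float)+t); return x[:2]/x[2]
def ray(c,uv):
    K,R,t=P(c); d=R.T@np.linalg.inv(K)@np.array([uv[0],uv[1],1.]); return -R.T@t,d
def at_z(c,uv,z):
    o,d=ray(c,uv); return o+d*(z-o[2])/d[2]
def tri(c1,u1,c2,u2):
    o1,d1=ray(c1,u1);o2,d2=ray(c2,u2);d1/=np.linalg.norm(d1);d2/=np.linalg.norm(d2)
    s=np.linalg.lstsq(np.c_[d1,-d2],o2-o1,rcond=None)[0]
    a=o1+s[0]*d1;b=o2+s[1]*d2
    return (a+b)/2,np.linalg.norm(a-b)
def save(c,n): cv2.imwrite("pics/"+n,c["image"][:,:,::-1])
E
python3 - <<'E'
from h import *
np.set_printoptions(precision=3,suppress=True)
s=state();print({k:np.round(v,3) for k,v in s.items()},tip_extent)
T=cam("top");S=cam("side");save(T,"t0.png");save(S,"s0.png")
for c,n in((T,"top"),(S,"side")):
    K,R,t=P(c);print(n,-R.T@t,c["vfov"])
    for th in "tray_tab dock_home dock scale pan_floor tray small0 large1 screwdriver mug oil".split():
        print(n,th,[(np.round(d["xy"],1),round(d["confidence"],2)) for d in tip_of(th,c)])
E
```

```text
pics
{'t': np.float64(0.0), 'qpos': array([-1.419,  0.427,  0.074,  1.607, -0.034,  1.111, -0.067]), 'joint_vel': array([ 0.   , -0.   ,  0.001, -0.   ,  0.002,  0.   ,  0.   ]), 'effort': array([  0.001, -93.583,   3.668, -45.415,  -0.049,   0.021,   0.   ]), 'eef_pos': array([0.2  , 0.644, 0.23 ]), 'eef_rot': array([-3.14 ,  0.   ,  2.841]), 'force': array([ 0.029, -0.462, -0.801]), 'torque': array([-0.031,  0.002,  0.054]), 'finger_force': np.float64(0.0), 'width': np.float64(0.094)} 0.025
top [0.457 0.01  1.181] 47.10905662390504
top tray_tab [(array([243.7, 190.8]), 0.63)]
top dock_home []
top dock [(array([261.9, 194.6]), 0.65)]
top scale [(array([424.7, 195.1]), 0.68)]
top pan_floor [(array([432.7, 190.5]), 0.55)]
top tray []
top small0 [(array([400.7, 205.9]), 0.73), (array([214.9, 186.9]), 0.67)]
top large1 [(array([234.9,  97.9]), 0.77), (array([226.3, 157.4]), 0.76), (array([215.4, 220.2]), 0.64), (array([236.3, 294.4]), 0.6)]
top screwdriver [(array([352.9, 276.5]), 0.68)]
top mug [(array([450.9, 304.2]), 0.95)]
top oil [(array([184. , 310.1]), 0.83)]
side [ 0.407 -0.742  1.027] 45.91058978558606
side tray_tab [(array([243.2, 373.8]), 0.68), (array([325.9, 169.1]), 0.57)]
side dock_home [(array([325.7, 188.9]), 0.38)]
side dock [(array([327.5, 189.3]), 0.74), (array([325.5, 163.1]), 0.59)]
side scale [(array([357.2, 324.4]), 0.59)]
side pan_floor [(array([367. , 298.1]), 0.65)]
side tray [(array([321.4, 149.7]), 0.74)]
side small0 [(array([335.8, 270.4]), 0.7), (array([323.2, 159.3]), 0.54)]
side large1 [(array([236.8, 189.3]), 0.79), (array([295.4, 160.7]), 0.7), (array([347.8, 159.1]), 0.66), (array([401.5, 159.5]), 0.6)]
side screwdriver [(array([264.9, 275. ]), 0.89)]
side mug [(array([244.2, 371.2]), 0.84)]
side oil [(array([218.7, 153.4]), 0.76)]
```

View pics/t0.png

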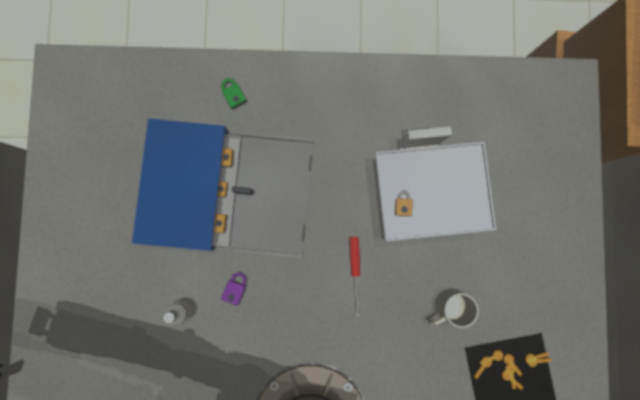

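View pics/s0.png

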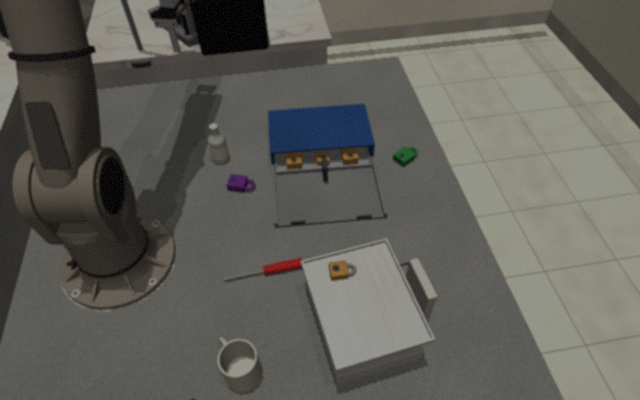

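```bash
python3 - <<'E'
from h import *
np.set_printoptions(precision=4,suppress=True)
T=cam("top");S=cam("side")
print("tab tri",tri(T,(243.7,190.8),S,(325.9,169.1)), at_z(T,(243.7,190.8),.054),at_z(S,(325.9,169.1),.054))
print("pan tri",tri(T,(432.7,190.5),S,(367,298.1)))
print("small0",tri(T,(400.7,205.9),S,(335.8,270.4)))
for uv in((314,141),(301,256),(227,135),(213,250)): print(at_z(T,uv,.03))
for th in("tray_tab","tray","dock"):
  for c in(T,S):
    for d in regions_of(th,c): print(th,c is T,np.round(d["box"]),d["confidence"],d["pixels"].sum())
def quad(c,th,i=0):
    r=regions_of(th,c)[i]; m=r["pixels"].astype(np.uint8); cs=max(cv2.findContours(m,0,1)[0],key=cv2.contourArea)
    return cv2.minAreaRect(cs)
for th in("pan","scale"):
    print(th,quad(T,th))
# crops
g=lambda c,a,b,x,y,k:cv2.resize(c["image"][a:b,x:y],None,fx=k,fy=k,interpolation=2)
a=g(T,110,270,130,330,3.5);b=g(S,90,240,250,410,3)
cv2.imwrite("pics/c1.png",a[:,:,::-1])
E
```

```text
tab tri (array([0.5687, 0.1769, 0.0421]), np.float64(5.626716212747182e-05)) [0.5676 0.1751 0.054 ] [0.5667 0.1657 0.054 ]
pan tri (array([ 0.575 , -0.2776,  0.109 ]), np.float64(0.004058830901505916))
small0 (array([ 0.5291, -0.2005,  0.1133]), np.float64(0.011035216518494805))
[0.7013 0.0047 0.03  ]
[0.4102 0.0307 0.03  ]
[0.7114 0.226  0.03  ]
[0.4205 0.2494 0.03  ]
tray_tab True [209. 133. 250. 244.] 0.69 1562
tray_tab False [273. 145. 374. 182.] 0.9 1434
tray True [210. 133. 250. 249.] 0.73 1472
tray False [277. 146. 368. 182.] 0.7 1511
dock True [132. 119. 312. 257.] 0.94 18812
dock False [269. 102. 389. 227.] 0.81 10288
pan ((433.2835693359375, 181.94383239746094), (107.87767028808594, 111.54164123535156), 83.9909896850586)
scale ((432.1524353027344, 182.37196350097656), (109.65851593017578, 115.06966400146484), 83.6598129272461)
```

View pics/c1.png

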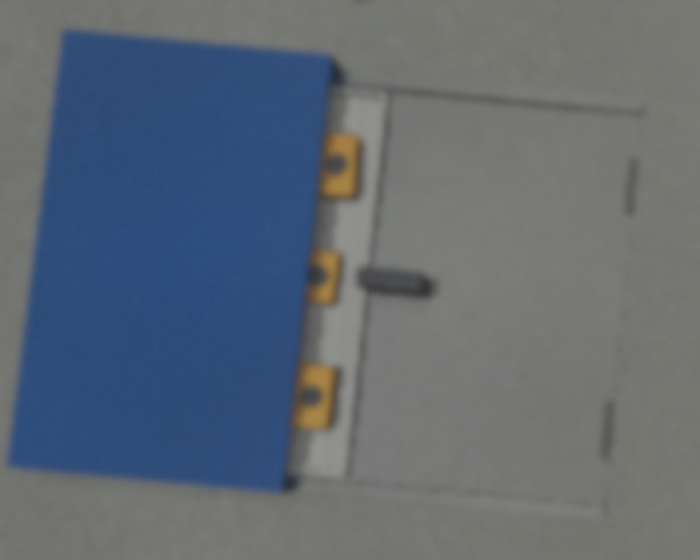

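```bash
python3 - <<'E'
from h import *
np.set_printoptions(precision=4,suppress=True)
T=cam("top");S=cam("side")
f=lambda x,y:(130+(x+.5)/3.5-.5,110+(y+.5)/3.5-.5)
def ang(a,b,z):
    p,q=at_z(T,f(*a),z),at_z(T,f(*b),z);d=q-p;print(p,q,np.degrees(np.arctan2(d[1],d[0])))
ang((640,111),(340,82),.028);ang((600,510),(300,485),.028)
ang((347,475),(388,95),.022);ang((607,460),(632,160),.016);ang((330,55),(65,32),.068);ang((285,490),(10,467),.068)
print(at_z(T,f(396,281),.068),at_z(T,f(434,284),.068),at_z(T,f(360,279),.068))
s=S["image"];cv2.imwrite("pics/c2.png",cv2.resize(s[95:235,255:400],None,fx=4,fy=4,interpolation=2)[:,:,::-1])
E
```

```text
[0.7007 0.0085 0.028 ] [0.7168 0.2271 0.028 ] 85.7982837280963
[0.4117 0.0306 0.028 ] [0.425  0.2442 0.028 ] 86.45215194840226
[0.4326 0.2122 0.022 ] [0.7094 0.1929 0.022 ] -3.983972440684293
[0.4472 0.0266 0.016 ] [0.6666 0.0135 0.016 ] -3.4149803381989114
[0.7269 0.2274 0.068 ] [0.7387 0.4135 0.068 ] 86.3760403102838
[0.4225 0.2462 0.068 ] [0.4342 0.4346 0.068 ] 86.43326824842836
[0.5683 0.1754 0.068 ] [0.5668 0.1489 0.068 ] [0.5691 0.2004 0.068 ]
```

View pics/c2.png

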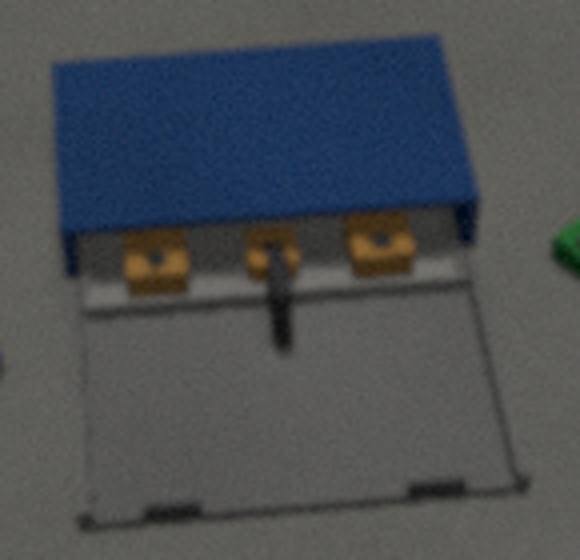

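Request:
step_arm([
  [[0.5,-0.6,0],[0,0,-0.425],0],
  [[0.5,-0.6,0],[0,0,-0.425],0],
  [[0.5,-0.6,0],[0,0,-0.425],0],
  [[0.5,-0.6,0],[0,0,-0.425],0],
  [[0.5,-0.6,0],[0,0,-0.425],0],
  [[0.5,-0.6,0],[0,0,-0.425],0],
  [[0.5,-0.6,0],[0,0,-0.425],0],
  [[0.5,-0.6,0],[0,0,-0.425],0],
], grip_force=40)

```text
t: 2.8
eef_pos: [0.4, 0.4047, 0.2306]
eef_rot: [3.142, -0.0, 1.505]
force: [-0.8, -0.2, 0.1]
width: 0.0939
finger_force: 0.0
```

Request:
step_arm([
  [[0.42,-0.575,-0.1],[0,0,0],0],
  [[0.42,-0.575,-0.1],[0,0,0],0],
  [[0.42,-0.575,-0.1],[0,0,0],0],
  [[0.42,-0.575,-0.1],[0,0,0],0],
  [[0.42,-0.575,-0.1],[0,0,0],0],
  [[0.42,-0.575,-0.1],[0,0,0],0],
])

```text
t: 3.55
eef_pos: [0.5692, 0.1716, 0.1901]
eef_rot: [3.142, 0.001, 1.505]
force: [-0.4, 0.8, -0.6]
width: 0.0941
finger_force: 0.0
```

```bash
python3 - <<'E'
from h import *
s=state();print(np.round(s["qpos"],2),s["eef_pos"],s["eef_rot"])
E
```

```text
[-0.81  0.37  0.52  1.86 -0.22  0.97 -0.27] [0.56919909 0.17164381 0.19009926] [3.14151861e+00 1.25257388e-03 1.50520696e+00]
```

Request:
step_arm([
  [[0,0,-0.15],[0,0,0],0],
  [[0,0,-0.25],[0,0,0],0],
  [[0,0,-0.325],[0,0,0],0],
  [[0,0,-0.325],[0,0,0],0],
  [[0,0,-0.325],[0,0,0],1],
  [[0,0,-0.325],[0,0,0],1],
  [[0,0,-0.325],[0,0,0],1],
  [[0,0,-0.325],[0,0,0],1],
])

```text
t: 4.55
eef_pos: [0.5682, 0.1748, 0.061]
eef_rot: [3.141, -0.001, 1.506]
force: [0.7, -0.7, 0.2]
width: 0.0574
finger_force: 0.0
```

Request:
step_arm([
  [[0,0,0],[0,0,0],1],
  [[0,0,0],[0,0,0],1],
  [[0,0,0],[0,0,0],1],
  [[-0.003,-0.05,0],[0,0,0],1],
  [[-0.007,-0.11,0],[0,0,0],1],
  [[-0.01,-0.16,0],[0,0,0],1],
  [[-0.013,-0.21,0],[0,0,0],1],
])

```text
t: 5.42
eef_pos: [0.5627, 0.089, 0.0605]
eef_rot: [3.142, 0.0, 1.505]
force: [1.3, 0.6, -0.0]
width: 0.0006
finger_force: 0.0
```

```bash
python3 - <<'E'
from h import *
T=cam("top");S=cam("side")
a=cv2.resize(T["image"][110:270,130:330],None,fx=3,fy=3);b=cv2.resize(S["image"][60:220,230:400],None,fx=3,fy=3)
h=480;im=np.hstack([a,b])[:, :, ::-1];im=cv2.resize(im,(800,int(480*800/im.shape[1])));cv2.imwrite("pics/c3.png",im)
E
```

```text
(no output)
```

View pics/c3.png

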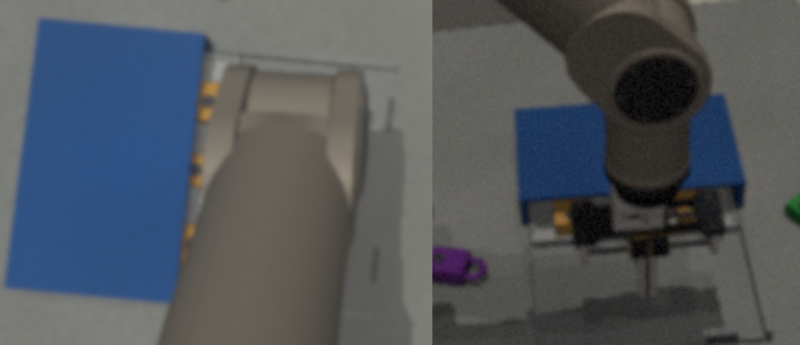

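Request:
step_arm([
  [[0,0,0],[0,0,0],0.45],
  [[0,0,0],[0,0,0],0.45],
  [[0,0,0],[0,0,0],0.45],
  [[0,0,0],[0,0,0],0.45],
  [[0,0,0],[0,0,0],0.45],
  [[0.007,0.1,0],[0,0,0],0.45],
  [[0.013,0.21,0],[0,0,0],0.45],
  [[0.013,0.21,0],[0,0,0],0.6],
])

```text
t: 6.52
eef_pos: [0.5677, 0.1787, 0.0602]
eef_rot: [-3.141, -0.001, 1.511]
force: [0.7, -0.7, 0.9]
width: 0.0453
finger_force: 0.0
```

Request:
step_arm([
  [[0,0,0],[0,0,0],1],
  [[0,0,0],[0,0,0],1],
  [[0,0,0],[0,0,0],1],
  [[0,0,0],[0,0,0],1],
  [[0,0,0],[0,0,0],1],
  [[0,0,0],[0,0,0],1],
])

```text
t: 7.28
eef_pos: [0.568, 0.1738, 0.0606]
eef_rot: [-3.141, 0.001, 1.505]
force: [-1.1, -5.6, 4.8]
width: 0.0139
finger_force: 40.0
```

Gripped (13.9 mm). Pull.

Request:
step_arm([
  [[-0.003,-0.05,0],[0,0,0],1],
  [[-0.007,-0.11,0],[0,0,0],1],
  [[-0.012,-0.18,0],[0,0,0],1],
  [[-0.017,-0.26,0],[0,0,0],1],
  [[-0.022,-0.34,0],[0,0,0],1],
  [[-0.027,-0.4,0],[0,0,0],1],
  [[-0.028,-0.43,0],[0,0,0],1],
  [[-0.028,-0.43,0],[0,0,0],1],
])

```text
t: 8.28
eef_pos: [0.5568, 0.0014, 0.0605]
eef_rot: [3.141, 0.001, 1.504]
force: [-2.5, -7.9, 2.0]
width: 0.0139
finger_force: 40.0
```

Request:
step_arm([
  [[0,0,0],[0,0,0],0.6],
  [[0,0,0],[0,0,0],0.6],
  [[0,0,0],[0,0,0],0.6],
  [[0,0,0],[0,0,0],0.6],
  [[0,0,0.15],[0,0,0],0.4],
  [[0,0,0.3],[0,0,0],0.2],
  [[0,0,0.4],[0,0,0],0],
])

```text
t: 9.15
eef_pos: [0.5572, 0.0026, 0.2231]
eef_rot: [3.14, -0.001, 1.505]
force: [-0.0, 0.0, -0.1]
width: 0.064
finger_force: 0.0
```

Request:
step_arm([
  [[-0.25,-0.6,0.1],[0,0,0],0],
  [[-0.25,-0.6,0.1],[0,0,0],0],
  [[-0.25,-0.6,0.1],[0,0,0],0],
  [[-0.25,-0.6,0.1],[0,0,0],0],
  [[-0.25,-0.6,0.1],[0,0,0],0],
  [[-0.25,-0.6,0.1],[0,0,0],0],
])

```text
t: 9.9
eef_pos: [0.4567, -0.2376, 0.2605]
eef_rot: [3.141, -0.0, 1.504]
force: [0.5, -0.2, 0.1]
width: 0.094
finger_force: 0.0
```

```bash
python3 - <<'E'
from h import *
np.set_printoptions(precision=3,suppress=True)
print(state()["qpos"],state()["eef_pos"])
T=cam("top");S=cam("side");save(T,"t1.png");save(S,"s1.png")
for th in("small1","large1","tray_tab","tray"):
  for c in(T,S):
    print(th,c is T,[(np.round(d["xy"],1).tolist(),round(d["confidence"],2)) for d in tip_of(th,c)])
a=cv2.resize(T["image"][110:260,180:330],None,fx=2.7,fy=2.7,interpolation=2);b=cv2.resize(S["image"][110:260,250:400],None,fx=2.7,fy=2.7,interpolation=2)
cv2.imwrite("pics/c4.png",np.hstack([a,b])[:,:795,::-1])
E
```

```text
[-0.282  0.149  0.716  1.957 -0.111  1.075  0.415] [ 0.457 -0.238  0.261]
small1 True [([239.6, 224.2], 0.86), ([400.2, 205.8], 0.81), ([285.6, 195.4], 0.5)]
small1 False [([336.0, 270.7], 0.79), ([353.2, 174.5], 0.72), ([330.4, 203.2], 0.59)]
large1 True [([235.4, 94.1], 0.92), ([236.6, 293.8], 0.76), ([246.0, 194.2], 0.71), ([284.9, 226.3], 0.61), ([289.1, 164.5], 0.57)]
large1 False [([238.6, 188.3], 0.78), ([357.9, 201.8], 0.65), ([402.1, 159.3], 0.59), ([323.4, 174.4], 0.41)]
tray_tab True [([313.3, 195.4], 0.86)]
tray_tab False [([331.1, 215.2], 0.93)]
tray True []
tray False [([328.9, 188.5], 0.57)]
```

View pics/c4.png

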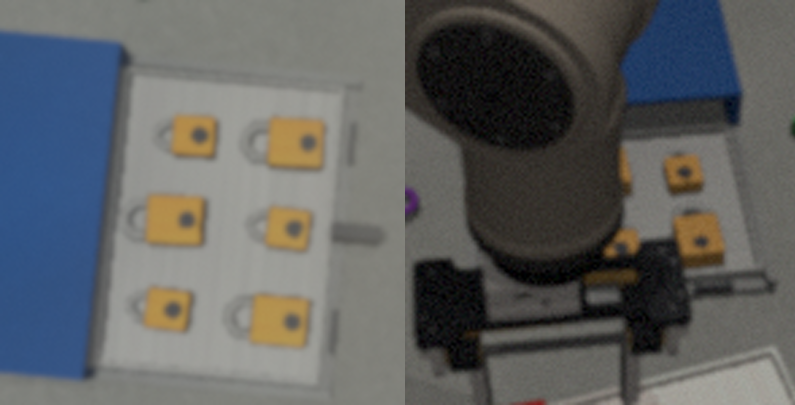

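```bash
cat >> h.py <<'E'
def orange(c,lo=40):
    h=cv2.cvtColor(c["image"],cv2.COLOR_RGB2HSV); m=cv2.inRange(h,(10,110,90),(25,255,255))
    m=cv2.morphologyEx(m,cv2.MORPH_CLOSE,np.ones((5,5),np.uint8))
    out=[]
    for k in cv2.findContours(m,0,1)[0]:
        if cv2.contourArea(k)>lo: out.append((cv2.minAreaRect(k),cv2.contourArea(k)))
    return out
def locks(T,z=None):
    """blocks in top view: world centre (at block top), size, long-side angle"""
    for (r,a) in orange(T):
        p=at_z(T,r[0],.035)
        if p[0]<.38: continue
        zz=z if z else ((.035 if p[1]>0 else .135))
        q=np.array([at_z(T,b,zz)[:2] for b in cv2.boxPoints(r)])
        e=[q[1]-q[0],q[2]-q[1]]; L=[np.linalg.norm(v)*1e3 for v in e]
        print(np.round(at_z(T,r[0],zz)[:2],4),"px",np.round(r[0],1),"sides mm",np.round(L,0),"ang",np.round([np.degrees(np.arctan2(v[1],v[0]))%180 for v in e],1),"A",a)
E
python3 - <<'E'
from h import *
T=cam("top")
locks(T)
for n in("t0","t1"):
    im=cv2.imread(f"pics/{n}.png");h=cv2.cvtColor(im,cv2.COLOR_BGR2HSV);g=im.min(2)
    m=((g>125)*255).astype(np.uint8);m[:,:350]=0
    for k in cv2.findContours(m,0,1)[0]:
        if cv2.contourArea(k)>300:
            r=cv2.minAreaRect(k);print(n,r,[np.round(at_z(T,b,.12)[:2],3).tolist() for b in cv2.boxPoints(r)],at_z(T,r[0],.12))
E
```

```text
[0.4778 0.077 ] px [283.  228.3] sides mm [41. 49.] ang [176.9  86.5] A 293.0
[0.4861 0.1799] px [241.7 224.1] sides mm [34. 37.] ang [174.   83.1] A 179.0
[ 0.5318 -0.2031] px [403.5 206.5] sides mm [35. 34.] ang [91.3  0.2] A 199.0
[0.5633 0.0712] px [286.3 194.2] sides mm [33. 35.] ang [173.5  83.1] A 164.5
[0.569  0.1759] px [244.5 191. ] sides mm [48. 40.] ang [91.3  1.9] A 302.0
[0.6437 0.0665] px [289.  162.5] sides mm [45. 43.] ang [91.4  1.4] A 286.5
[0.6482 0.1611] px [251.5 159.9] sides mm [34. 37.] ang [176.4  85.6] A 175.0
[ 0.9329 -0.5765] px [560.6  41.9] sides mm [69. 33.] ang [151.1  61.3] A 180.0
[ 0.8611 -0.7452] px [632.  73.] sides mm [ 34. 357.] ang [ 91.7 177.6] A 1934.5
t0 ((457.8121032714844, 309.9710693359375), (41.43558883666992, 34.364925384521484), 8.746162414550781) [[0.267, -0.278], [0.344, -0.291], [0.331, -0.385], [0.255, -0.372]] [ 0.29908047 -0.33143132  0.12      ]
t0 ((435.7079162597656, 190.5792236328125), (91.64292907714844, 113.53374481201172), 84.2894058227539) [[0.663, -0.138], [0.696, -0.405], [0.482, -0.423], [0.45, -0.161]] [ 0.5717725  -0
[... 238 characters left out ...]
2.5, 28.5), (57.0, 265.0), 90.0) [[1.03, -0.074], [1.049, -0.722], [0.906, -0.716], [0.888, -0.076]] [ 0.96782094 -0.39564315  0.12      ]
t1 ((430.3586120605469, 131.5965576171875), (11.45079517364502, 44.92234802246094), 86.633544921875) [[0.721, -0.215], [0.73, -0.321], [0.702, -0.323], [0.693, -0.217]] [ 0.7114629 -0.2690097  0.12     ]
t1 ((446.65570068359375, 174.33338928222656), (100.86610412597656, 161.2220001220703), 69.18492889404297) [[0.649, -0.088], [0.796, -0.445], [0.572, -0.526], [0.431, -0.174]] [ 0.61060927 -0.30720693  0.12      ]
t1 ((482.5, 63.0), (126.0, 265.0), 90.0) [[1.03, -0.074], [1.049, -0.722], [0.736, -0.71], [0.72, -0.079]] [ 0.88188271 -0.39466703  0.12      ]
```

Request:
step_arm([
  [[0.468,0.76,-0.05],[0,0,0],0.34],
  [[0.468,0.76,-0.05],[0,0,0],0.34],
  [[0.468,0.76,-0.05],[0,0,0],0.34],
  [[0.468,0.76,-0.1],[0,0,0],0.34],
  [[0.468,0.76,-0.2],[0,0,0],0.34],
  [[0.468,0.76,-0.3],[0,0,0],0.34],
  [[0.468,0.76,-0.3],[0,0,0],0.34],
], grip_force=30)

```text
t: 11.32
eef_pos: [0.6434, 0.069, 0.1373]
eef_rot: [-3.138, 0.001, 1.508]
force: [0.1, -0.3, 0.8]
width: 0.0621
finger_force: 0.0
```

```bash
python3 - <<'E'
from h import *
np.set_printoptions(precision=3,suppress=True)
T=cam("top");S=cam("side");save(T,"t2.png");save(S,"s2.png")
for (r,a) in orange(S): print(np.round(r[0],1),a,at_z(S,r[0],.03))
print(tri(T,(289,162.5),S,(357.9,201.8)))
E
```

```text
[338.4 268.7] 218.0 [ 0.541 -0.147  0.03 ]
[297.5 202. ] 79.5 [0.472 0.08  0.03 ]
[296.  175.5] 102.0 [0.482 0.179 0.03 ]
[354. 173.] 79.5 [0.647 0.158 0.03 ]
[324.2 171.2] 174.0 [0.564 0.181 0.03 ]
[6.  2.5] 41.0 [-0.594  1.393  0.03 ]
(array([0.644, 0.068, 0.009]), np.float64(0.008121647809645723))
```

View pics/s2.png

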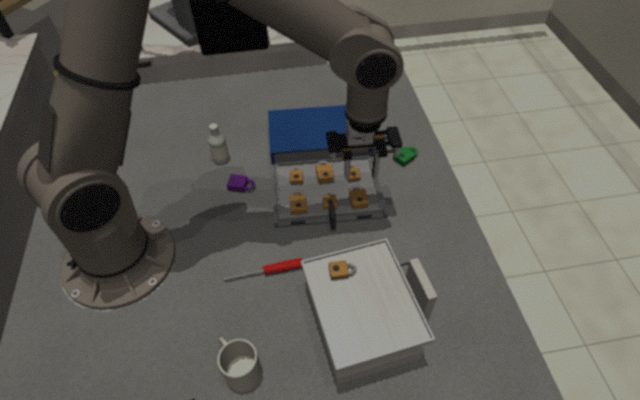

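Request:
step_arm([
  [[0,0,-0.12],[0,0,0],0.34],
  [[0,0,-0.2],[0,0,0],0.34],
  [[0,0,-0.24],[0,0,0],0.34],
  [[0,0,-0.24],[0,0,0],0.34],
  [[0,0,-0.24],[0,0,0],0.8],
  [[0,0,-0.24],[0,0,0],0.8],
  [[0,0,-0.24],[0,0,0],0.8],
  [[0,0,-0.24],[0,0,0],0.8],
])

```text
t: 12.42
eef_pos: [0.6446, 0.0666, 0.0458]
eef_rot: [3.14, -0.001, 1.506]
force: [-2.0, -0.3, 9.8]
width: 0.0456
finger_force: 30.0
```

Request:
step_arm([
  [[0,0,0.1],[0,0,0],0.8],
  [[0,0,0.25],[0,0,0],0.8],
  [[0,0,0.4],[0,0,0],0.8],
  [[0,0,0.4],[0,0,0],0.8],
  [[0,0,0.4],[0,0,0],0.8],
  [[0,0,0.4],[0,0,0],0.8],
])

```text
t: 13.18
eef_pos: [0.6432, 0.0667, 0.203]
eef_rot: [-3.139, 0.001, 1.506]
force: [0.2, -0.4, -1.7]
width: 0.0456
finger_force: 30.0
```

Request:
step_arm([
  [[-0.03,-0.2,0.02],[0,0,0],0.8],
  [[-0.03,-0.35,0.02],[0,0,0.03],0.8],
  [[-0.03,-0.5,0.02],[0,0,0.057],0.8],
  [[-0.03,-0.65,0.02],[0,0,0.057],0.8],
  [[-0.03,-0.8,0.02],[0,0,0.057],0.8],
  [[-0.03,-0.95,0.02],[0,0,0.057],0.8],
  [[-0.03,-0.98,0.02],[0,0,0.057],0.8],
  [[-0.03,-0.98,0.02],[0,0,0.057],0.8],
])

```text
t: 14.18
eef_pos: [0.631, -0.3267, 0.211]
eef_rot: [-3.139, -0.0, 1.682]
force: [0.2, -0.4, -2.0]
width: 0.0457
finger_force: 30.0
```

Request:
step_arm([
  [[0,-0.1,-0.04],[0,0,0],0.8],
  [[0,-0.1,-0.1],[0,0,0],0.8],
  [[0,-0.1,-0.145],[0,0,0],0.8],
  [[0,-0.1,-0.155],[0,0,0],0.8],
  [[0,-0.1,-0.165],[0,0,0],0.8],
  [[0,-0.1,-0.165],[0,0,0],0.8],
])

```text
t: 14.92
eef_pos: [0.6324, -0.365, 0.1469]
eef_rot: [3.141, 0.0, 1.685]
force: [0.1, 0.4, -1.5]
width: 0.0456
finger_force: 30.0
```

Request:
step_arm([
  [[0,0,-0.015],[0,0,0],0.8],
  [[0,0,-0.02],[0,0,0],0.8],
  [[0,0,-0.02],[0,0,0],0.36],
  [[0,0,-0.02],[0,0,0],0.36],
  [[0,0,-0.02],[0,0,0],0.36],
  [[0,0,0.1],[0,0,0],0.34],
  [[0,0,0.2],[0,0,0],0.34],
])

```text
t: 15.8
eef_pos: [0.6319, -0.3655, 0.2279]
eef_rot: [-3.141, 0.0, 1.684]
force: [-0.3, -0.5, 0.4]
width: 0.0619
finger_force: 0.0
```

Request:
step_arm([
  [[-0.15,0.15,0.0],[0,0,0],0.34],
  [[-0.3,0.3,0],[0,0,0],0.34],
  [[-0.38,0.45,0],[0,0,-0.057],0.34],
  [[-0.38,0.6,0],[0,0,-0.057],0.34],
  [[-0.38,0.75,0],[0,0,-0.057],0.34],
  [[-0.38,0.9,0],[0,0,-0.057],0.34],
  [[-0.38,0.99,0],[0,0,-0.057],0.34],
  [[-0.38,0.99,0],[0,0,-0.057],0.34],
])

```text
t: 16.8
eef_pos: [0.4797, 0.0347, 0.2267]
eef_rot: [3.141, -0.001, 1.511]
force: [0.6, -0.9, 0.5]
width: 0.0622
finger_force: 0.0
```

```bash
python3 - <<'E'
from h import *
np.set_printoptions(precision=3,suppress=True)
T=cam("top");S=cam("side");save(T,"t3.png");save(S,"s3.png");locks(T)
a=T["image"][110:260,360:520];b=S["image"][230:390,290:450]
im=np.hstack([cv2.resize(x,(400,400),interpolation=2) for x in (a,b)]);cv2.imwrite("pics/c5.png",im[:,:,::-1])
print(state()["qpos"])
E
```

```text
[0.486 0.184] px [240. 224.] sides mm [30. 35.] ang [91.3  2. ] A 109.0
[ 0.531 -0.202] px [403. 207.] sides mm [32. 32.] ang [91.3  0.2] A 183.0
[0.569 0.186] px [240.5 191. ] sides mm [28. 40.] ang [91.3  2. ] A 161.0
[ 0.631 -0.362] px [472.3 165.1] sides mm [49. 41.] ang [97.1  5. ] A 332.0
[0.648 0.161] px [251.6 160. ] sides mm [34. 37.] ang [175.   84.2] A 173.0
[ 0.927 -0.586] px [564.4  44.1] sides mm [61. 38.] ang [175.2  88.2] A 180.5
[ 0.861 -0.745] px [632.  73.] sides mm [ 34. 357.] ang [ 91.7 177.6] A 1921.5
[-0.642  0.108  0.481  2.055 -0.06   0.992 -0.194]
```

View pics/c5.png

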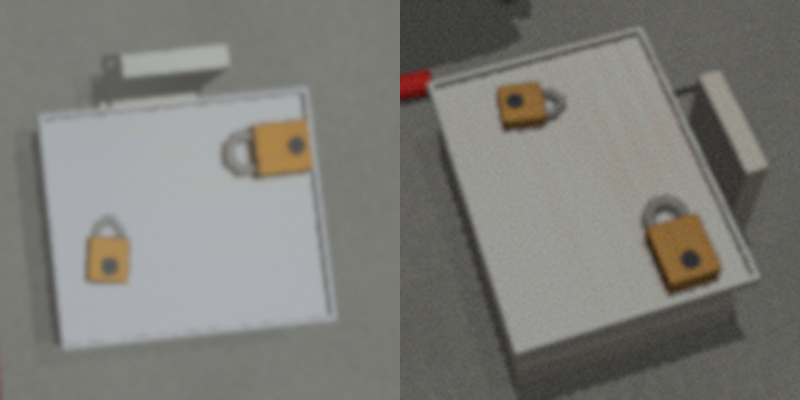

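Request:
step_arm([
  [[-0.005,0.11,0],[0,0,0],0.34],
  [[-0.005,0.11,-0.15],[0,0,0],0.34],
  [[-0.005,0.11,-0.3],[0,0,0],0.34],
  [[-0.005,0.11,-0.42],[0,0,0],0.34],
  [[-0.005,0.11,-0.455],[0,0,0],0.34],
  [[-0.005,0.11,-0.455],[0,0,0],0.8],
  [[-0.005,0.11,-0.455],[0,0,0],0.8],
  [[-0.005,0.11,-0.455],[0,0,0],0.8],
])

```text
t: 17.9
eef_pos: [0.479, 0.0748, 0.046]
eef_rot: [3.139, -0.001, 1.505]
force: [-1.4, -2.7, 10.8]
width: 0.0456
finger_force: 30.0
```

Request:
step_arm([
  [[0,0,0],[0,0,0],0.8],
  [[0,0,0.1],[0,0,0],0.8],
  [[0,0,0.25],[0,0,0],0.8],
  [[0,0,0.4],[0,0,0],0.8],
  [[0,0,0.42],[0,0,0],0.8],
  [[0,0,0.42],[0,0,0],0.8],
  [[0,0,0.42],[0,0,0],0.8],
])

```text
t: 18.77
eef_pos: [0.4772, 0.0745, 0.2112]
eef_rot: [-3.14, 0.001, 1.506]
force: [0.6, 0.6, -2.3]
width: 0.0457
finger_force: 30.0
```

Request:
step_arm([
  [[0.03,-0.15,0.02],[0,0,0],0.8],
  [[0.06,-0.3,0.02],[0,0,0.03],0.8],
  [[0.1,-0.45,0.02],[0,0,0.057],0.8],
  [[0.136,-0.6,0.02],[0,0,0.057],0.8],
  [[0.136,-0.75,0.02],[0,0,0.057],0.8],
  [[0.136,-0.9,0.02],[0,0,0.057],0.8],
  [[0.136,-0.98,0.02],[0,0,0.057],0.8],
  [[0.136,-0.98,0.02],[0,0,0.057],0.8],
])

```text
t: 19.77
eef_pos: [0.5307, -0.3201, 0.2185]
eef_rot: [-3.138, 0.0, 1.68]
force: [0.1, 0.8, -2.0]
width: 0.0457
finger_force: 30.0
```

Request:
step_arm([
  [[0,-0.147,-0.04],[0,0,0],0.8],
  [[0,-0.147,-0.1],[0,0,0],0.8],
  [[0,-0.147,-0.16],[0,0,0],0.8],
  [[0,-0.147,-0.2],[0,0,0],0.8],
  [[0,-0.147,-0.23],[0,0,0],0.8],
  [[0,-0.147,-0.24],[0,0,0],0.8],
])

```text
t: 20.52
eef_pos: [0.5325, -0.3757, 0.1239]
eef_rot: [-3.141, -0.0, 1.685]
force: [-0.7, 2.1, 1.5]
width: 0.0456
finger_force: 30.0
```

Request:
step_arm([
  [[0,0,0.01],[0,0,0],0.8],
  [[0,0,0.01],[0,0,0],0.36],
  [[0,0,0.01],[0,0,0],0.36],
  [[0,0,0.01],[0,0,0],0.36],
  [[0,0,0.12],[0,0,0],0.34],
  [[0,0,0.24],[0,0,0],0.34],
])

```text
t: 21.28
eef_pos: [0.532, -0.376, 0.2212]
eef_rot: [-3.14, -0.001, 1.684]
force: [0.7, -0.3, 0.7]
width: 0.0622
finger_force: 0.0
```

Request:
step_arm([
  [[0,0.15,0.02],[0,0,0],0.34],
  [[0.03,0.3,0.02],[0,0,-0.03],0.34],
  [[0.06,0.45,0.02],[0,0,-0.057],0.34],
  [[0.08,0.6,0.02],[0,0,-0.057],0.34],
  [[0.08,0.75,0.02],[0,0,-0.057],0.34],
  [[0.08,0.9,0.02],[0,0,-0.057],0.34],
  [[0.08,0.99,0.02],[0,0,-0.057],0.34],
  [[0.08,0.99,0.02],[0,0,-0.057],0.34],
])

```text
t: 22.28
eef_pos: [0.5644, 0.0231, 0.2284]
eef_rot: [-3.141, -0.001, 1.51]
force: [-0.4, -1.2, 0.6]
width: 0.0614
finger_force: 0.0
```

```bash
cat > pan.py <<'E'
from h import *
from scipy.optimize import least_squares
# pan motion vs baseline (with small0 only) by edge registration: sample intensity normal to rim edges
def gray(n): return cv2.imread(f"pics/{n}.png",0).astype(np.float32)
E
python3 - <<'E'
from h import *
np.set_printoptions(precision=3,suppress=True)
T=cam("top");S=cam("side");save(T,"t4.png");save(S,"s4.png");locks(T)
c,s=np.cos(np.radians(6.5)),np.sin(np.radians(6.5))
def W(x,y,z): return (.572+c*x-s*y,-.281+s*x+c*y,z)
im=S["image"].copy()
im=cv2.resize(im[220:400,280:460],None,fx=4,fy=4,interpolation=2)
# edge profile: strong edges along image columns for near rim (local y=-.129)
s0=cv2.imread("pics/s0.png");b=cv2.resize(s0[220:400,280:460],None,fx=4,fy=4,interpolation=2)
cv2.imwrite("pics/c6.png",np.hstack([b,im[:,:,::-1]])[::1,::1][:600,:] if 0 else cv2.resize(np.hstack([b,im[:,:,::-1]]),(800,400),interpolation=cv2.INTER_AREA))
for z in(.128,.118,.105,.095): print(z,[np.round(proj(S,W(x,y,z)),1).tolist() for x,y in((-.104,-.129),(.104,-.129),(.104,.129),(-.104,.129))])
print("post top",[np.round(proj(S,W(x,y,.135)),1).tolist() for x,y in((.12,-.05),(.14,-.05),(.14,.05),(.12,.05))])
E
```

```text
[0.486 0.18 ] px [241.7 224.1] sides mm [34. 37.] ang [174.   83.1] A 179.5
[ 0.53  -0.199] px [401.5 207. ] sides mm [30. 32.] ang [91.3  0.2] A 172.0
[ 0.532 -0.365] px [473.8 208.1] sides mm [49. 40.] ang [97.   5.1] A 326.0
[0.569 0.177] px [244. 191.] sides mm [45. 40.] ang [91.3  1.9] A 276.0
[ 0.629 -0.358] px [470.3 166. ] sides mm [49. 41.] ang [97.7  5.7] A 327.0
[0.648 0.165] px [249.8 159.7] sides mm [34. 29.] ang [176.4  85.6] A 104.0
[ 0.928 -0.585] px [564.4  44.1] sides mm [61. 38.] ang [175.2  88.2] A 180.0
[ 0.861 -0.745] px [632.  73.] sides mm [ 34. 357.] ang [ 91.7 177.6] A 1922.5
0.128 [[337.2, 367.7], [436.9, 337.9], [389.0, 236.3], [302.5, 258.2]]
0.118 [[337.1, 369.5], [436.1, 340.0], [388.6, 238.8], [302.7, 260.6]]
0.105 [[337.0, 372.0], [434.9, 342.6], [388.0, 241.9], [302.9, 263.6]]
0.095 [[336.9, 373.8], [434.1, 344.6], [387.6, 244.3], [303.1, 266.0]]
post top [[428.2, 299.7], [437.0, 297.3], [417.6, 258.5], [409.3, 260.7]]
```

View pics/c6.png

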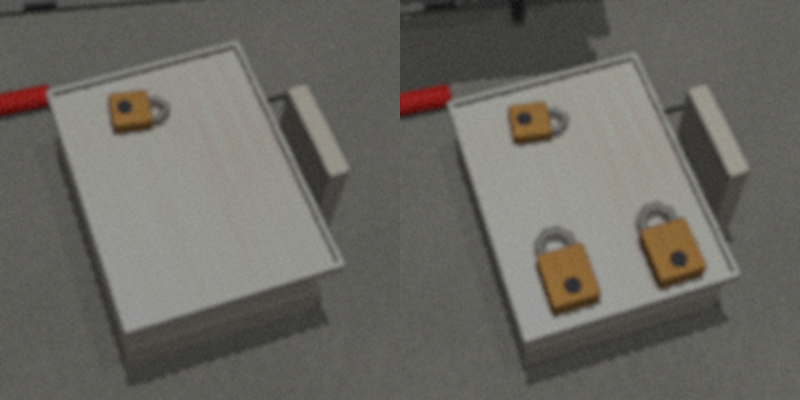

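```bash
cat > pan.py <<'E'
from h import *
# relative sink from s0: track small0's patch and rim patches in side view, least squares in dz
def g(n): return cv2.GaussianBlur(cv2.imread(f"pics/{n}.png",0),(3,3),0)
def shift(a,b,box):
    x0,y0,x1,y1=box; W=np.eye(2,3,dtype=np.float32)
    best=None
    for dy in range(0,14,2):
        W=np.float32([[1,0,0],[0,1,dy]])
        try: cc,W=cv2.findTransformECC(a[y0:y1,x0:x1],b[y0:y1+16,x0:x1],W,cv2.MOTION_TRANSLATION,(3,60,1e-5),None,3)
        except cv2.error: continue
        if best is None or cc>best[0]: best=(cc,W[0,2],W[1,2])
    return np.round(best,3)
E
python3 - <<'E'
from pan import *
from scipy.optimize import least_squares
np.set_printoptions(precision=3,suppress=True)
S=cam("side");T=cam("top")
a=g("s0")
for n in("s2","s3","s4"):
    b=g(n); r=shift(a,b,(322,256,360,284)); 
    k=[(proj(S,(.535,-.2,z))-proj(S,(.535,-.2,z-.01)))/10 for z in(.12,)][0]
    print(n,"small0",r,"px/mm",k,"dz",r[2]/-k[1])
def fit(cs,ct):
    L=np.array([(-.104,-.129),(.104,-.129),(.104,.129),(-.104,.129)])
    def res(p):
        c,s=np.cos(p[2]),np.sin(p[2]);o=[]
        for (x,y),u,t in zip(L,cs,ct):
            X=(p[0]+c*x-s*y,p[1]+s*x+c*y,p[3]); o+=list(proj(S,X)-u)
            if t is not None:o+=list(proj(T,X)-t)
        return o
    r=least_squares(res,[.572,-.281,.11,.12],loss="soft_l1",x_scale=[.01,.01,.1,.01]);print(r.x,np.round(r.fun,1))
f=lambda x,y:np.array((280+x*.45-.3,220+y*.45-.3))
fit([f(124,334),f(344,265),f(238,41),f(46,93)],[None]*4)
fit([f(126,343),f(339,273),f(235,52),f(48,103)],[None]*4)
# top corners from t3 crop (scale .4 x,.375 y, origin 360,110)
h=lambda x,y:np.array((360+x*.4-.3,110+y*.375-.3))
# order local: (-,-)=right bottom,(+,-)=right top,(+,+)=left top,(-,+)=left bottom
t=[h(337,321),h(309,87),h(37,116),h(61,350)]
q=lambda x,y:np.array((290+x*.4-.3,230+y*.4-.3))
fit([q(519-400,354),q(760-400,276),q(645-400,27),q(427-400,83)],t)
E
```

```text
s2 small0 [ 1.     0.008 -0.007] px/mm [ 0.009 -0.235] dz -0.029767499878389763
s3 small0 [ 0.992 -0.13   2.082] px/mm [ 0.009 -0.235] dz 8.85370496382964
s4 small0 [ 0.976 -0.199  5.024] px/mm [ 0.009 -0.235] dz 21.364559912718594
[ 0.568 -0.281  0.123  0.12 ] [ 0.3 -0.1  0.1  0.4 -0.5  0.2  0.  -0.6]
[ 0.569 -0.279  0.128  0.095] [-0.1 -0.7  0.6  0.3 -0.3  0.3 -0.3  0. ]
[ 0.571 -0.28   0.122  0.111] [-0.4 -0.3 -0.3 -0.   1.3  0.6 -0.9  0.5 -0.7 -0.3  0.4  0.1  1.2 -0.3
  0.8  0.3]
```

Request:
step_arm([
  [[0.012,0.15,0],[0,0,0],0.34],
  [[0.012,0.3,0],[0,0,0],0.34],
  [[0.012,0.393,-0.1],[0,0,0],0.34],
  [[0.012,0.393,-0.25],[0,0,0],0.34],
  [[0.012,0.393,-0.4],[0,0,0],0.34],
  [[0.012,0.393,-0.46],[0,0,0],0.34],
  [[0.012,0.393,-0.46],[0,0,0],0.34],
  [[0.012,0.393,-0.46],[0,0,0],0.8],
])

```text
t: 23.48
eef_pos: [0.5702, 0.1764, 0.0457]
eef_rot: [3.14, -0.001, 1.504]
force: [-0.0, -0.6, 1.2]
width: 0.0552
finger_force: 0.0
```

Request:
step_arm([
  [[0,0,0],[0,0,0],0.8],
  [[0,0,0],[0,0,0],0.8],
  [[0,0,0],[0,0,0],0.8],
  [[0,0,0.1],[0,0,0],0.8],
  [[0,0,0.25],[0,0,0],0.8],
  [[0,0,0.4],[0,0,0],0.8],
  [[0,0,0.4],[0,0,0],0.8],
  [[0,0,0.4],[0,0,0],0.8],
])

```text
t: 24.48
eef_pos: [0.5688, 0.1773, 0.2044]
eef_rot: [3.142, -0.001, 1.506]
force: [-0.3, -0.0, -3.0]
width: 0.0459
finger_force: 29.9
```

Request:
step_arm([
  [[0.03,-0.15,0.02],[0,0,0],0.8],
  [[0.06,-0.3,0.02],[0,0,0.03],0.8],
  [[0.1,-0.45,0.02],[0,0,0.057],0.8],
  [[0.125,-0.6,0.02],[0,0,0.057],0.8],
  [[0.125,-0.75,0.02],[0,0,0.057],0.8],
  [[0.125,-0.9,0.02],[0,0,0.057],0.8],
  [[0.125,-0.98,0.02],[0,0,0.057],0.8],
  [[0.125,-0.98,0.02],[0,0,0.057],0.8],
])

```text
t: 25.48
eef_pos: [0.6176, -0.2181, 0.2107]
eef_rot: [-3.139, 0.001, 1.68]
force: [0.3, 1.0, -2.8]
width: 0.0457
finger_force: 29.9
```

Request:
step_arm([
  [[0,-0.137,-0.04],[0,0,0],0.8],
  [[0,-0.137,-0.1],[0,0,0],0.8],
  [[0,-0.137,-0.16],[0,0,0],0.8],
  [[0,-0.137,-0.2],[0,0,0],0.8],
  [[0,-0.137,-0.23],[0,0,0],0.8],
  [[0,-0.137,-0.24],[0,0,0],0.8],
])

```text
t: 26.22
eef_pos: [0.6192, -0.2692, 0.1159]
eef_rot: [-3.141, -0.0, 1.685]
force: [-0.9, 1.7, -0.5]
width: 0.0459
finger_force: 29.9
```

Request:
step_arm([
  [[0,0,0],[0,0,0],0.36],
  [[0,0,0],[0,0,0],0.36],
  [[0,0,0],[0,0,0],0.36],
  [[0,0,0.12],[0,0,0],0.34],
  [[0,0,0.26],[0,0,0],0.34],
])

```text
t: 26.85
eef_pos: [0.6187, -0.2696, 0.2213]
eef_rot: [-3.14, -0.0, 1.684]
force: [0.4, -0.1, 0.1]
width: 0.062
finger_force: 0.0
```

Request:
step_arm([
  [[0,0.15,0.02],[0,0,0],0.34],
  [[-0.05,0.3,0.02],[0,0,-0.03],0.34],
  [[-0.1,0.45,0.02],[0,0,-0.057],0.34],
  [[-0.13,0.6,0.02],[0,0,-0.057],0.34],
  [[-0.13,0.75,0.02],[0,0,-0.057],0.34],
  [[-0.13,0.84,0.02],[0,0,-0.057],0.34],
  [[-0.13,0.84,0.02],[0,0,-0.057],0.34],
  [[-0.13,0.84,0.02],[0,0,-0.057],0.34],
])

```text
t: 27.85
eef_pos: [0.5672, 0.0655, 0.2287]
eef_rot: [3.141, 0.0, 1.505]
force: [-0.4, 0.6, 0.7]
width: 0.0618
finger_force: 0.0
```

```bash
python3 - <<'E'
from pan import *
np.set_printoptions(precision=3,suppress=True)
T=cam("top");S=cam("side");save(T,"t5.png");save(S,"s5.png");locks(T)
r=shift(g("s0"),g("s5"),(322,256,360,284));print(r,r[2]/.235)
print([np.round(r[0],1).tolist() for r in orange(S)])
a=T["image"][110:260,190:530];b=S["image"][220:390,280:460]
im=np.hstack([cv2.resize(a,(480,212),interpolation=2),cv2.resize(b,(224,212),interpolation=2)]);cv2.imwrite("pics/c7.png",im[:,:,::-1])
E
```

```text
[ 0.531 -0.362] px [472.5 208.5] sides mm [49. 39.] ang [ 91.3 179.3] A 321.0
[ 0.529 -0.196] px [400.5 207.5] sides mm [34. 30.] ang [ 0.3 91.3] A 172.5
[ 0.615 -0.261] px [428.6 171.1] sides mm [46. 40.] ang [98.5  7. ] A 306.0
[ 0.627 -0.353] px [468.5 166.8] sides mm [48. 41.] ang [98.5  6.5] A 321.0
[ 0.928 -0.587] px [565.  44.] sides mm [39. 59.] ang [ 91.6 178.3] A 179.0
[ 0.861 -0.745] px [632.  73.] sides mm [357.  34.] ang [177.7  91.7] A 1925.5
[ 0.961 -0.296  7.706] 32.79148936170213Traceback (most recent call last):
  File "<stdin>", line 5, in <module>
    return _wrapfunc(a, 'round', decimals=decimals, out=out)
    return _wrapit(obj, method, *args, **kwds)
    conv = _array_converter(obj)
ValueError: setting an array element with a sequence. The requested array has an inhomogeneous shape after 1 dimensions. The detected shape was (3,) + inhomogeneous part.
```

```bash
python3 - <<'E'
from pan import *
S=cam("side");save(S,"s6.png")
r=shift(g("s0"),g("s6"),(322,256,360,284));print(r,r[2]/.235)
for r,a in orange(S,15): print(np.round(r[0],1),a,np.round(at_z(S,r[0],.03),3))
a=S["image"][100:400,220:460]
cv2.imwrite("pics/c7.png",cv2.resize(a,None,fx=2,fy=2,interpolation=2)[:,:,::-1])
E
```

```text
[ 0.961 -0.302  7.69 ] 32.72340425531915
[354.8 345.9] 485.0 [ 0.539 -0.346  0.03 ]
[401.5 334.5] 459.5 [ 0.646 -0.338  0.03 ]
[383.5 294.5] 388.0 [ 0.632 -0.235  0.03 ]
[338.1 276.6] 203.5 [ 0.537 -0.169  0.03 ]
[328.8 196.3] 28.0 [0.56  0.085 0.03 ]
[296. 175.] 102.0 [0.482 0.181 0.03 ]
[352.6 172.7] 106.0 [0.644 0.16  0.03 ]
```

View pics/c7.png

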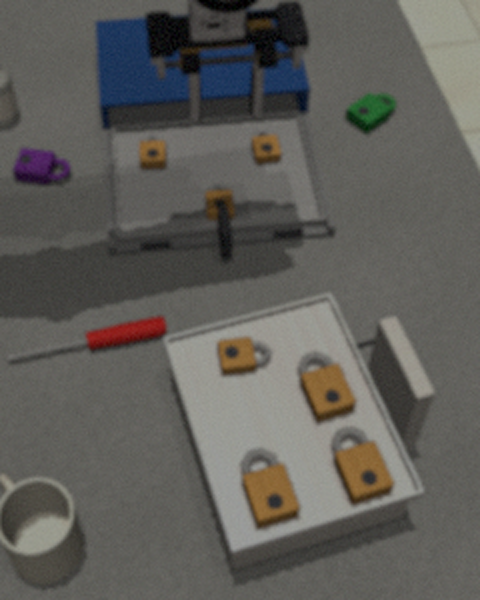

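Request:
step_arm([
  [[-0.01,0.012,-0.12],[0,0,0],0.34],
  [[-0.01,0.012,-0.25],[0,0,0],0.34],
  [[-0.01,0.012,-0.38],[0,0,0],0.34],
  [[-0.01,0.012,-0.45],[0,0,0],0.34],
  [[-0.01,0.012,-0.468],[0,0,0],0.34],
  [[-0.01,0.012,-0.468],[0,0,0],0.8],
  [[-0.01,0.012,-0.468],[0,0,0],0.8],
  [[-0.01,0.012,-0.468],[0,0,0],0.8],
])

```text
t: 29.0
eef_pos: [0.5638, 0.0713, 0.0424]
eef_rot: [3.14, -0.001, 1.506]
force: [-1.5, -0.0, 9.7]
width: 0.0379
finger_force: 29.9
```

Request:
step_arm([
  [[0,0,0],[0,0,0],0.8],
  [[0,0,0],[0,0,0],0.8],
  [[0,0,0.1],[0,0,0],0.8],
  [[0,0,0.25],[0,0,0],0.8],
  [[0,0,0.4],[0,0,0],0.8],
  [[0,0,0.4],[0,0,0],0.8],
  [[0,0,0.4],[0,0,0],0.8],
])

```text
t: 29.88
eef_pos: [0.5628, 0.0714, 0.2013]
eef_rot: [3.142, -0.001, 1.506]
force: [-0.6, 0.9, -0.8]
width: 0.0379
finger_force: 29.9
```

Request:
step_arm([
  [[0,-0.15,0.02],[0,0,0],0.8],
  [[0,-0.3,0.02],[0,0,0.03],0.8],
  [[-0.05,-0.45,0.02],[0,0,0.057],0.8],
  [[-0.108,-0.6,0.02],[0,0,0.057],0.8],
  [[-0.108,-0.75,0.02],[0,0,0.057],0.8],
  [[-0.108,-0.888,0.02],[0,0,0.057],0.8],
  [[-0.108,-0.888,0],[0,0,0.057],0.8],
  [[-0.108,-0.888,-0.1],[0,0,0.057],0.8],
])

```text
t: 30.88
eef_pos: [0.5203, -0.2847, 0.1606]
eef_rot: [3.141, 0.0, 1.684]
force: [0.5, 0.4, -1.9]
width: 0.0377
finger_force: 29.9
```

Request:
step_arm([
  [[0,0,-0.06],[0,0,0],0.8],
  [[0,0,-0.11],[0,0,0],0.8],
  [[0,0,-0.14],[0,0,0],0.8],
  [[0,0,-0.145],[0,0,0],0.8],
  [[0,0,-0.145],[0,0,0],0.45],
  [[0,0,-0.145],[0,0,0],0.45],
  [[0,0,-0.145],[0,0,0],0.45],
  [[0,0,0],[0,0,0],0.4],
])

```text
t: 31.88
eef_pos: [0.5184, -0.2831, 0.1593]
eef_rot: [-3.136, -0.002, 1.685]
force: [0.8, -0.4, 0.7]
width: 0.0559
finger_force: 0.0
```

Request:
step_arm([
  [[0,0.05,0.15],[0,0,0],0.34],
  [[0.03,0.15,0.17],[0,0,0],0.34],
  [[0.06,0.3,0.17],[0,0,-0.057],0.34],
  [[0.1,0.45,0.17],[0,0,-0.057],0.34],
  [[0.1,0.6,0.17],[0,0,-0.057],0.34],
  [[0.1,0.7,0.17],[0,0,-0.057],0.34],
  [[0.1,0.7,0.17],[0,0,-0.057],0.34],
  [[0.1,0.7,0.17],[0,0,-0.057],0.34],
])

```text
t: 32.88
eef_pos: [0.56, -0.0049, 0.2295]
eef_rot: [3.141, 0.0, 1.505]
force: [-0.1, -0.3, -0.1]
width: 0.0622
finger_force: 0.0
```

```bash
python3 - <<'E'
from pan import *
T=cam("top");S=cam("side");save(S,"s7.png");save(T,"t7.png")
r=shift(g("s0"),g("s7"),(322,256,360,284));print(r,r[2]/.235)
for r,a in orange(S,15): print(np.round(r[0],1),a,np.round(at_z(S,r[0],.03),3))
a=S["image"][200:400,280:460];b=T["image"][110:310,350:530]
cv2.imwrite("pics/c8.png",cv2.resize(np.hstack([a,b]),None,fx=2.2,fy=2.2,interpolation=2)[:,:,::-1])
E
```

```text
[ 0.925 -0.388  9.114] 38.78297872340426
[354.5 347.4] 481.0 [ 0.537 -0.349  0.03 ]
[401.  335.6] 454.5 [ 0.644 -0.341  0.03 ]
[339.8 309.7] 243.0 [ 0.523 -0.255  0.03 ]
[383.1 295.5] 382.5 [ 0.63  -0.238  0.03 ]
[338. 278.] 204.0 [ 0.535 -0.173  0.03 ]
[296. 175.] 103.5 [0.482 0.181 0.03 ]
[356.5 172.5] 31.0 [0.655 0.159 0.03 ]
```

View pics/c8.png

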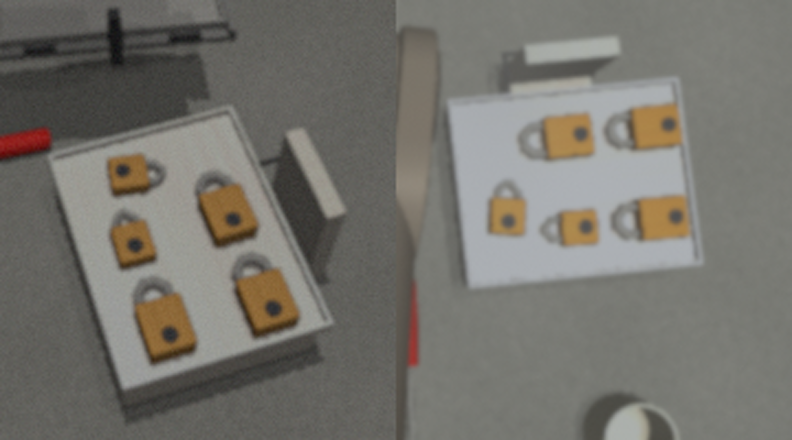

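```bash
python3 - <<'E'
from pan import *
from scipy.optimize import least_squares
np.set_printoptions(precision=3,suppress=True)
S=cam("side");T=cam("top")
r=shift(g("s0"),g("s7"),(325,260,358,280));print("small0 tight",r)
r=shift(g("s3"),g("s7"),(384,305,420,350));print("L1 s3->s7",r, (proj(S,(.632,-.365,.13))-proj(S,(.632,-.365,.10)))/30)
# sub-pixel rim lines: strongest gradient along normals of predicted outer rim edge, all images; joint fit of pan x,y,yaw + z per image
L=[(-.104,-.129),(.104,-.129),(.104,.129),(-.104,.129)]
def pts(p,z):
    c,s=np.cos(p[2]),np.sin(p[2]);o=[]
    for i in (0,3):   # near edge (y=-), left edge (x=-) : bright rim against dark
        a,b=np.array(L[i]),np.array(L[(i+1)%4])
        for t in np.linspace(.15,.85,15):
            x,y=a+(b-a)*t;o.append((p[0]+c*x-s*y,p[1]+s*x+c*y,z,i))
    a,b=np.array(L[2]),np.array(L[3])
    for t in np.linspace(.1,.9,15):
        x,y=a+(b-a)*t;o.append((p[0]+c*x-s*y,p[1]+s*x+c*y,z,2))
    return o
nrm={}
def resid(img,p,z):
    out=[]
    for X in pts(p,z):
        u=proj(S,X[:3]); i=X[3]
        a=proj(S,(0,0,0))
        c0=proj(S,(p[0],p[1],z)); 
        d=u-c0
        # normal: perpendicular to projected edge
        e=proj(S,np.array(X[:3])+ (np.array([np.cos(p[2]),np.sin(p[2]),0]) if i in(0,2) else np.array([-np.sin(p[2]),np.cos(p[2]),0]))*.01)-u
        n=np.array([-e[1],e[0]])/np.linalg.norm(e); n*=np.sign(n@d)
        k=np.arange(-5,5.01,.25)
        q=(u+k[:,None]*n).astype(np.float32)
        v=cv2.remap(img,q[:,0].reshape(1,-1),q[:,1].reshape(1,-1),cv2.INTER_CUBIC)[0].astype(float)
        gr=-np.gradient(cv2.GaussianBlur(v.reshape(1,-1),(9,1),0)[0])
        j=np.argmax(gr*np.exp(-(k/4)**2)); out.append(k[j])
    return np.array(out)
from h import *
def fitall(ns,z0):
    p=np.array([.570,-.281,.122]);z=np.array(z0)
    for it in range(12):
        x=np.r_[p,z]
        def m(x): # predicted displacement of edges relative: linearise numerically
            return np.concatenate([np.array([proj(S,X[:3]) for X in pts(x[:3],zz)]).ravel() for zz in x[3:]])
        R=[];
        tgt=[]
        for n,zz in zip(ns,z): R.append(resid(imgs[n],p,zz))
        r=np.concatenate(R)
        # jac of normal displacement
        J=[]
        base=m(x).reshape(-1,2);N=normals(p,z)
        for k in range(len(x)):
            y=x.copy();h=1e-3;y[k]+=h;J.append((((m(y).reshape(-1,2)-base)/h)*N).sum(1))
        J=np.array(J).T;w=1/(1+(r/1.)**2)
        dx=np.linalg.lstsq(J*w[:,None],r*w,rcond=None)[0];p=p+.7*dx[:3];z=z+.7*dx[3:]
    return p,z,np.sqrt(np.median(r**2)),[[np.round(np.median(q[i:i+15]),2) for i in(0,15,30)] for q in R]
def normals(p,z):
    o=[]
    for zz in z:
        c0=proj(S,(p[0],p[1],zz))
        for X in pts(p,zz):
            u=proj(S,X[:3]);i=X[3]
            e=proj(S,np.array(X[:3])+ (np.array([np.cos(p[2]),np.sin(p[2]),0]) if i in(0,2) else np.array([-np.sin(p[2]),np.cos(p[2]),0]))*.01)-u
            n=np.array([-e[1],e[0]])/np.linalg.norm(e);o.append(n*np.sign(n@(u-c0)))
    return np.array(o)
ns=["s0","s3","s4","s6","s7"];imgs={n:cv2.imread(f"pics/{n}.png",0) for n in ns}
p,z,m,q=fitall(ns,[.120,.111,.099,.087,.081]);print(p,"rim z",z,"sink",.128-z,m,q)
E
```

```text
small0 tight [ 0.88  -0.416  8.994]
L1 s3->s7 [ 0.985 -1.897  6.189] [ 0.06  -0.209]
[ 0.567 -0.284  0.122] rim z [0.129 0.12  0.108 0.096 0.089] sink [-0.001  0.008  0.02   0.032  0.039] 0.0 [[np.float64(0.0), np.float64(0.0), np.float64(0.0)], [np.float64(0.0), np.float64(0.0), np.float64(0.0)], [np.float64(0.0), np.float64(0.0), np.float64(0.0)], [np.float64(0.0), np.float64(0.0), np.float64(0.0)], [np.float64(0.0), np.float64(0.0), np.float64(0.0)]]
```

Request:
step_arm([
  [[-0.008,0.015,-0.12],[0,0,0],0.34],
  [[-0.008,0.015,-0.25],[0,0,0],0.34],
  [[-0.008,0.015,-0.36],[0,0,0],0.4],
  [[-0.008,0.015,-0.4225],[0,0,0],0.5],
  [[-0.008,0.015,-0.4225],[0,0,0],1],
  [[-0.008,0.015,-0.4225],[0,0,0],1],
  [[-0.008,0.015,-0.4225],[0,0,0],1],
  [[-0.008,0.015,-0.4225],[0,0,0],1],
], grip_force=40)

```text
t: 34.08
eef_pos: [0.5573, 0.002, 0.0613]
eef_rot: [3.14, -0.001, 1.506]
force: [-1.9, -0.9, 9.7]
width: 0.0138
finger_force: 40.0
```

Request:
step_arm([
  [[0,0,0],[0,0,0],1],
  [[0,0,0],[0,0,0],1],
  [[0,0,0],[0,0,0],1],
])

```text
t: 34.45
eef_pos: [0.5573, 0.002, 0.0613]
eef_rot: [3.14, -0.001, 1.506]
force: [-1.8, -0.7, 9.5]
width: 0.0138
finger_force: 40.0
```

Request:
step_arm([
  [[0.003,0.04,0],[0,0,0],1],
  [[0.006,0.1,0],[0,0,0],1],
  [[0.011,0.17,0],[0,0,0],1],
  [[0.016,0.24,0],[0,0,0],1],
  [[0.021,0.31,0],[0,0,0],1],
  [[0.025,0.37,0],[0,0,0],1],
  [[0.027,0.41,0],[0,0,0],1],
  [[0.028,0.425,0],[0,0,0],1],
])

```text
t: 35.45
eef_pos: [0.5687, 0.1716, 0.0613]
eef_rot: [3.14, 0.0, 1.506]
force: [-1.0, -9.3, 9.2]
width: 0.0141
finger_force: 40.0
```

Request:
step_arm([
  [[0,0.005,0],[0,0,0],1],
  [[0,0.01,0],[0,0,0],1],
  [[0,0.01,0],[0,0,0],1],
])

```text
t: 35.83
eef_pos: [0.5687, 0.1749, 0.0613]
eef_rot: [3.14, 0.0, 1.505]
force: [-0.2, -6.6, 7.3]
width: 0.0135
finger_force: 40.0
```

Request:
step_arm([
  [[0,0.006,0],[0,0,0],1],
  [[0,0.012,0],[0,0,0],1],
  [[0,0.012,0],[0,0,0],1],
])

```text
t: 36.2
eef_pos: [0.5686, 0.1794, 0.0613]
eef_rot: [3.14, 0.001, 1.504]
force: [-0.3, -8.0, 8.3]
width: 0.0138
finger_force: 40.0
```

Request:
step_arm([
  [[0,0.006,0],[0,0,0],1],
  [[0,0.012,0],[0,0,0],1],
  [[0,0.012,0],[0,0,0],1],
])

```text
t: 36.58
eef_pos: [0.5681, 0.1806, 0.0612]
eef_rot: [-3.141, 0.004, 1.502]
force: [-4.9, -23.4, 17.2]
width: 0.0133
finger_force: 40.0
```

```bash
python3 - <<'E'
from h import *
T=cam("top");S=cam("side");save(T,"t8.png");save(S,"s8.png")
a=T["image"][110:270,130:330];b=S["image"][90:240,250:400]
cv2.imwrite("pics/c9.png",np.hstack([cv2.resize(a,(450,360),interpolation=2),cv2.resize(b,(350,360),interpolation=2)])[:,:,::-1])
E
```

```text
(no output)
```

View pics/c9.png

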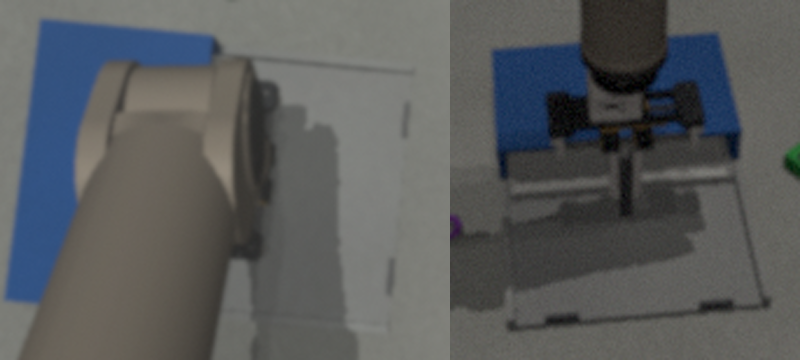

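Request:
step_arm([
  [[0,0,0],[0,0,0],0.6],
  [[0,0,0],[0,0,0],0.6],
  [[0,0,0],[0,0,0],0.6],
  [[0,0,0],[0,0,0],0.6],
  [[0,0,0.15],[0,0,0],0.6],
  [[0,0,0.3],[0,0,0],0.4],
  [[0,0,0.45],[0,0,0],0.3],
  [[0,0,0.5],[0,0,0],0.3],
])

```text
t: 37.67
eef_pos: [0.5691, 0.1857, 0.264]
eef_rot: [3.138, -0.003, 1.506]
force: [0.0, -0.5, -0.1]
width: 0.0637
finger_force: 0.0
```

Request:
step_arm([
  [[-0.1,0.15,0],[0,0,0],0.3],
  [[-0.2,0.3,0],[0,0,0],0.3],
  [[-0.3,0.45,0],[0,0,0],0.3],
  [[-0.4,0.6,0],[0,0,0],0.3],
  [[-0.45,0.75,0],[0,0,0],0.3],
  [[-0.5,0.9,0],[0,0,0],0.3],
  [[-0.5,0.9,0],[0,0,0],0.3],
  [[-0.5,0.9,0],[0,0,0],0.3],
])

```text
t: 38.67
eef_pos: [0.3655, 0.5483, 0.2593]
eef_rot: [-3.141, 0.001, 1.51]
force: [0.3, -1.0, -0.3]
width: 0.0659
finger_force: 0.0
```

```bash
python3 - <<'E'
from pan import *
T=cam("top");S=cam("side");save(T,"t9.png");save(S,"s9.png")
print(shift(g("s0"),g("s9"),(322,256,360,284)))
print(cv2.findTransformECC(g("t0")[130:255,226:300],g("t9")[130:255,226:300],np.eye(2,3,dtype=np.float32),cv2.MOTION_TRANSLATION,(3,60,1e-5),None,3))
for r,a in orange(S,15): print(np.round(r[0],1),a)
a=T["image"][80:320,120:540]
cv2.imwrite("pics/c10.png",cv2.resize(a,None,fx=1.9,fy=1.9,interpolation=2)[:,:,::-1])
E
```

```text
[ 0.934 -0.398  9.12 ]
(0.8339576196580896, array([[ 1.       ,  0.       , -2.1088762],
       [ 0.       ,  1.       , -0.1816517]], dtype=float32))
[354.5 347.4] 479.0
[401.  335.5] 449.0
[339.8 309.7] 242.0
[383.1 295.7] 381.5
[338.1 277.9] 202.5
```

View pics/c10.png

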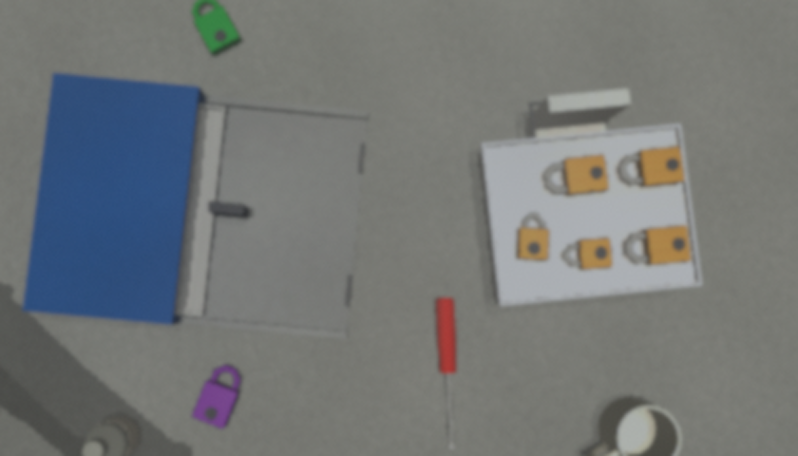

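```bash
python3 -c "
from cell import *
print(close_job())"
```

```text
the job is handed in; nothing more can be done
None
```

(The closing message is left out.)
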